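# Sweep the heel lifts off the trimming board into its catch drawer

## Task

Clear the trimming board: sweep the three heel lifts lying on it with your fingers, over its open end, so that they drop into the drawn-out catch drawer, then push the drawer fully shut with your fingertips. Nothing is to be picked up: the lifts are only pushed along the board, and the spool of thread on the board and everything else stays where it is.

Things in the scene. Friction and masses are not known exactly. Their poses are not given: they have to be found in the camera images.
- board: trimming board, a flat beech case fixed to the bench, 260 mm wide along its own x and 320 mm long along its own y, with a thin green cutting sheet on top. Its work surface lies 53 mm above the bench, 216 mm wide between raised lips 8 mm high on both long sides; a like lip closes the +y end, its inner face at y = +146 mm. Origin: on the bench under the middle of the case, z up
- open_end (a point): middle of the board's open edge, on the work surface at y = -160 mm of the board; axes as the board's. No lip here: what is swept over this edge towards the board's -y drops into the drawer drawn out below. The top slab is 8 mm thick; the space under it is 38 mm above the drawer's floor
- catch_drawer (a joint): how far the catch drawer under the board is drawn out towards the board's own -y, in m: 0 shut (its front against the case), 0.16 fully out. It stays where it is left; a push of some 3 N moves it
- drawer_front (a point): middle of the outer face of the drawer's front, 20 mm above the bench; axes as the board's. The front is an upright panel 260 mm wide, 12 mm thick, from 2 to 48 mm above the bench (a thumb notch 60 mm wide in its middle reaches down to 34 mm). This face is at y = -172 mm of the board when shut
- drawer_well (a point): middle of the drawer's inner floor, 7 mm above the bench; axes as the board's. The inside is 218 mm wide and 260 mm long (130 mm to either side of this point along y), its side walls reach 37 mm above the bench. Drawn out by d, the length d next to the front is open from above
- lift_brown: heel lift, a flat D-shaped piece of mid-brown leather, 65 x 69 mm and 10 mm thick, about 30 g (no corner is more than 48 mm from its middle); lies flat on the board at the start, turned any way. Origin: centre of its underside, z up
- lift_light: heel lift, a flat D-shaped piece of light tan leather, 65 x 69 mm and 10 mm thick, about 30 g (no corner is more than 48 mm from its middle); lies flat on the board at the start, turned any way. Origin: centre of its underside, z up
- lift_dark: heel lift, a flat D-shaped piece of dark brown leather, 65 x 67 mm and 10 mm thick, about 30 g (no corner is more than 48 mm from its middle); lies flat on the board at the start, turned any way. Origin: centre of its underside, z up
- spool: wooden spool of blue thread, 40 mm across and 50 mm tall, standing loose on the board beside the heel lift farther from the drawer; stays standing where it is. Origin: centre of its underside
- tape_roll: roll of masking tape lying flat, 108 x 112 x 36 mm, loose on the bench; leave it. Origin: centre of its underside
- wax: yellow block of wax, 34 x 52 x 20 mm, loose on the bench; leave it. Origin: centre of its underside
- tack_tin: open round tin of tacks, 68 mm across and 24 mm tall, loose on the bench; leave it. Origin: centre of its underside

How it is judged:
By the outcome, as a careful person would: the job done as asked, in the order asked, and still so for the second after the job is handed in, with the robot touching nothing.
It also fails if it takes over 64 s, if anything falls off the work surface, if the arm or the gripper's body presses on something with over 40 N, if the wrist force passes 120 N, or if a joint passes its speed limit or range.

## Robot

A 6-joint arm with a two-finger parallel gripper is mounted at the origin on a cart in front of the work surface, level with it; the furniture and walls round the work are solid. World frame = base frame: x ahead of the robot, y to its left, z up, the work surface at z = 0. Lengths are in mm, angles in rad, forces in N, time in s.
With the tool pointing down it reaches from about 275 to 750 mm from the base axis. Payload 10.2 kg.
Tool frame: the origin (TCP) lies midway between the tips of the shut fingers; the grasp point (between the pads) lies 19 mm behind it; z points along the fingers, y is the direction in which the jaws open and shut (so a half turn about z gives the same grasp; the last joint's range is limited). The gripper opens to 85 mm and grips with 20 to 120 N. Pads are 22 mm wide; open, the fingers measure 114 mm over their backs; the gripper's body (76 mm by 85 mm) begins 54 mm behind the grasp point. The pads swing forward as they close: fully open they stand 13 mm farther back than shut.
Start: joints at [-1.56, 0.313, 1.498, -0, 1.331, -0.223], TCP at [121.616, -510.726, 231.294] pointing down, gripper open.
Joint ranges: [-2.94, 2.94], [-0.97, 2.17], [0.19, 2.56], [-1.23, 4.37], [0.02, 3.11], [-2.88, 2.88]. Speed limits (rad/s): [2.39, 2.39, 3.01, 3.14, 3.14, 3.14].

## Interface

Orientations are given as a rotation vector (axis times angle).
In Python, from plant import bot gives the robot as it stands.
- The arm moves only by the shell command python3 -m creep 'ROWS' [FORCE]. ROWS is a JSON object of lists of equal length, an entry for each row: "gripper": the closure, from 0 (fully open) to 1 (shut); "linear": the shift along the tool's x, y, z each as a share of 40 mm, from -1 to 1, a list of three; "rot": the turn, a rotation vector about the tool's x, y, z each as a share of 5 degrees, from -1 to 1, a list of three. A call has 1 to 10 rows; each row shifts and turns the pose as measured when the row begins, along the tool's axes as they then stand; what a row does not reach is not made up. A row lasts 1/10 s, in which the tool goes at most 50 mm and 8.59 degrees, less where a joint would pass 70% of its speed; a pose out of reach is approached as far as the arm can. A call with a number of a shift or a turn outside -1 to 1 is refused whole. A call with a gripper value outside its range is refused whole. The fingers move at their own pace and stop on an object; FORCE is the grip in N (left out, the last holds). Time passes only in rows, so rows that do not move let the fingers close. It gives the time, the measured TCP pose, the force and the opening at its end, in the units of the state.
- bot.state(): the state, without advancing time (a new reading comes with each control period).
- bot.grab_frame(name): name is "scene" or "side" or "wrist"; returns a dict with "img" (420x560x3 uint8, red, green, blue), "intrinsics" (3x3 intrinsics, pixels), "camera_from_world" (4x4, takes a point from world to camera coordinates). Camera axes: x right, y down, z forward; pixel columns grow to the right and rows downward; lengths in mm; the calibration is good to about 2 mm. A picture is of the moment at which its call begins. There is no depth.
- bot.job_done(): hands the job in, once; it reports no verdict.
Trained networks look in a picture, given as the dict that the camera call returned (one of the last four; its "shot" number tells which), for a name from the list of things; names that differ only in an ending like _2 or _b are one class to them, and where a whole thing is asked for, a point or a joint stands for the part that bears it (a point fixed in the world has none). Each returns a list of dicts, best first, with "p" (0 to 1); they miss things now and then, are a little off and sometimes report something else, mostly with a low value. They report only what shows in the picture. A call takes as long as a camera call.
- bot.trace(picture, name): "mask" (420x560 bool, what is visible of it) and "bbox" ([centre column, centre row, width, height] in pixels, round what is visible of it).
The state is a dict: "clock": time; "joints": joint angles; "qvel": joint speeds; "effort": joint torques, N m; "ee_pos": TCP position; "orientation": TCP orientation; "ft_force": force on the tool from outside, world axes, zero at the start; "wrist_torque": the same for the moment, N m; "opening": finger opening in mm.
Only numpy, scipy, OpenCV 4.12 (cv2) and the standard library are available. Lean on these libraries where they do the work, as an engineer would, in place of code of your own. Each camera call takes 0.05 s, during which the arm holds its last target. There are 200 camera calls.

## Working session

There is one attempt and no reset: what is moved stays moved. The work goes in short steps, Python scripts to look and compute and a shell command to move; the robot and the scene stay as the last step left them, time stands still between calls to the robot, and variables do not carry over. Pictures are saved under pics/ and viewed, about 8 in all and at most 12, crops included, and the job is handed in when it is done.

```bash
mkdir -p pics; cat > h.py <<'E'
import numpy as np, cv2
from plant import bot
from scipy.spatial.transform import Rotation as R
def save(f,n): cv2.imwrite('pics/'+n+'.png',f['img'][:,:,::-1])
def ray(f,uv,z):
    K=np.array(f['intrinsics']);T=np.array(f['camera_from_world']);
    d=T[:3,:3].T@np.linalg.solve(K,[uv[0],uv[1],1.]);c=-T[:3,:3].T@T[:3,3]
    return (c+d*(z-c[2])/d[2])
def cen(m):
    M=cv2.moments(m.astype(np.uint8),True); return M['m10']/M['m00'],M['m01']/M['m00']
E
python3 - <<'E'
from h import *
print(bot.state())
ims=[]
for n in ['scene','side','wrist']:
    f=bot.grab_frame(n); save(f,n+'0')
    T=np.array(f['camera_from_world']);print(n,'cam',-T[:3,:3].T@T[:3,3])
    if n=='wrist':continue
    for o,z in [('lift_brown',63),('lift_light',63),('lift_dark',63),('spool',78),('tape_roll',36),('wax',20),('tack_tin',24),('board',53),('drawer_front',25)]:
        for r in bot.trace(f,o)[:2]:
            if r['p']>.3: print(o,round(r['p'],2),np.round(r['bbox']),np.round(ray(f,cen(r['mask']),z)[:2]))
E
```

```text
{'clock': 0.0, 'joints': array([-1.56040204e+00,  3.13479542e-01,  1.49845707e+00,  4.97474171e-06,
        1.33100910e+00, -2.23393802e-01]), 'qvel': array([-5.49761285e-05, -6.85532057e-04,  2.95681804e-04,  4.89168290e-04,
        6.05888874e-04,  2.42031612e-04]), 'effort': array([ 1.38245010e-03, -4.12267041e+01, -2.59741634e+01, -1.17248433e-04,
        4.17638061e-03, -1.11372569e-05]), 'ee_pos': array([ 121.6134439 , -510.44713459,  230.71244328]), 'orientation': array([-3.11881789e+00, -3.66239024e-01, -2.33370903e-04]), 'ft_force': array([ 0.02973152, -0.23459798, -0.08395377]), 'wrist_torque': array([-0.05366886,  0.0137257 , -0.01437207]), 'opening': 85.5476213688404}
scene cam [-87.4908684  814.55500389 568.33683704]
lift_brown 0.81 [267. 251.  41.  25.] [474. 273.]
lift_brown 0.55 [283. 247. 216. 137.] [472. 235.]
lift_light 0.97 [287. 211.  36.  18.] [567. 115.]
lift_dark 0.7 [315. 221.  36.  20.] [479. 110.]
spool 0.63 [236. 227.  18.  30.] [580. 262.]
tape_roll 0.62 [322. 175.  35.  19.] [ 684. -169.]
wax 0.81 [207. 324.  28.  24.] [436. 466.]
tack_tin 0.7 [165. 304.  43.  31.] [539. 482.]
board 0.77 [283. 250. 218. 137.] [483. 225.]
drawer_front 0.61 [339. 210. 106.  64.] [527. -58.]
side cam [ 611.28399158 -780.72752343  739.32436297]
lift_brown 0.67 [256. 177.  25.  22.] [478. 253.]
lift_light 0.72 [250. 213.  27.  22.] [482.  92.]
lift_light 0.58 [288. 213.  31.  19.] [574.  96.]
lift_dark 0.67 [250. 213.  32.  22.] [482.  92.]
spool 0.5 [294. 173.  14.  21.] [578. 259.]
tape_roll 0.76 [341. 324.  54.  54.] [ 699. -210.]
wax 0.45 [252. 152.  17.   5.] [447. 452.]
tack_tin 0.6 [289. 150.  24.  14.] [553. 465.]
tack_tin 0.45 [342. 323.  56.  55.] [ 701. -200.]
board 0.59 [266. 223. 120. 142.] [535.  39.]
drawer_front 0.88 [270. 260. 118.  72.] [539. -39.]
wrist cam [ 193.70488541 -493.29313728  373.4684774 ]
```

View pics/scene0.png

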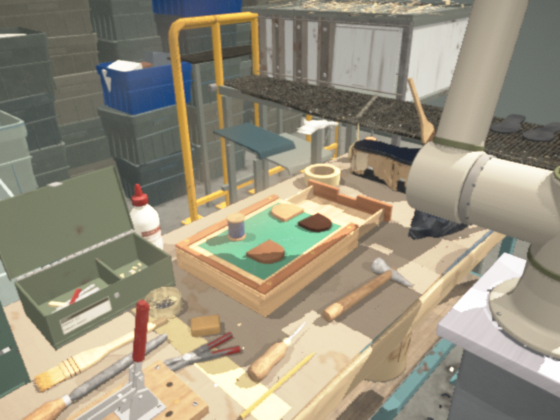

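View pics/side0.png

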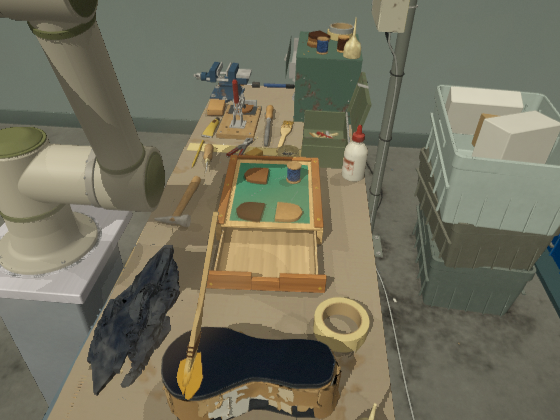

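The scene view shows the board with brown at (267,251), dark at (315,222), light at (287,212) and the spool at (236,227). The side view shows the drawer drawn out towards -y, with its front at about (268,282). I'll zoom in to get the corners.

```bash
python3 - <<'E'
from h import *
a=cv2.imread('pics/side0.png')[145:300,195:345]; b=cv2.imread('pics/scene0.png')[175:305,170:400]
cv2.imwrite('pics/c1.png',np.hstack([cv2.resize(a,None,fx=3.8,fy=3.8,interpolation=cv2.INTER_CUBIC)]))
cv2.imwrite('pics/c2.png',cv2.resize(b,None,fx=3.4,fy=3.4,interpolation=cv2.INTER_CUBIC))
E
```

```text
(no output)
```

View pics/c1.png

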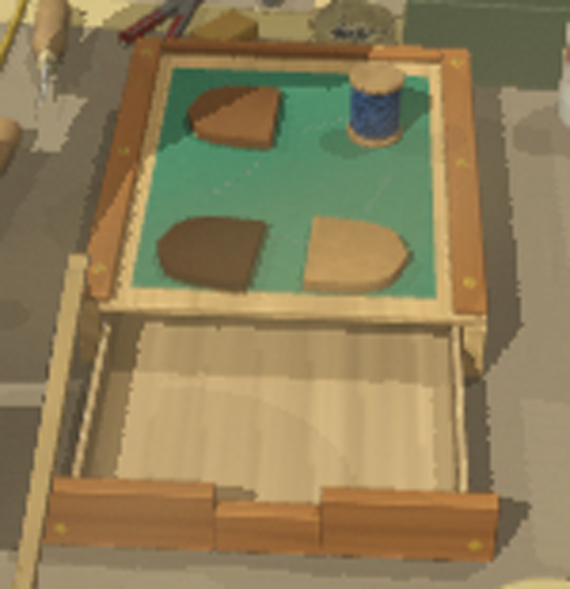

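View pics/c2.png

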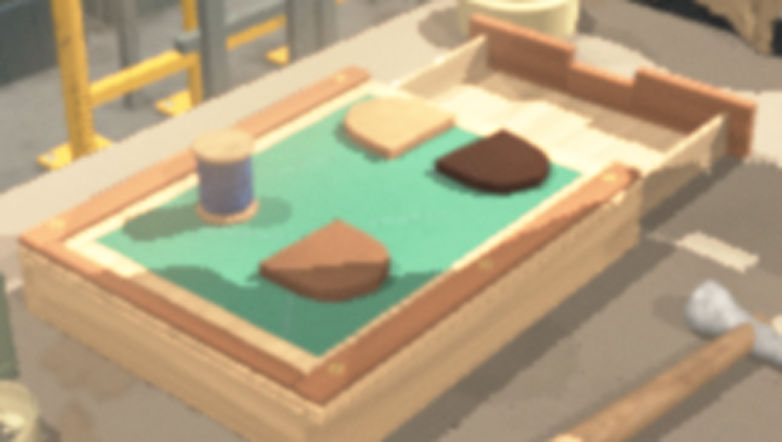

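```bash
cat > fit.py <<'E'
from h import *
from scipy.optimize import least_squares
S=bot.grab_frame('scene');D=bot.grab_frame('side')
def prj(f,P):
    T=np.array(f['camera_from_world']);p=np.array(f['intrinsics'])@(T[:3,:3]@P+T[:3,3]);return p[:2]/p[2]
s=lambda a,b:np.array([a/3.8+195,b/3.8+145]);c=lambda a,b:np.array([a/3.4+170,b/3.4+175])
obs=[(D,s(133,40),-130,160,61,0),(D,s(468,48),130,160,61,0),(D,s(486,305),130,-160,53,0),(D,s(47,543),-130,-172,2,1),(D,s(495,558),130,-172,2,1),(D,s(497,500),130,-172,48,1),
(S,c(22,238),130,160,61,0),(S,c(305,403),-130,160,61,0),(S,c(638,175),-130,-160,61,0),(S,c(368,72),130,-160,61,0),(S,c(478,15),130,-172,48,1),(S,c(755,103),-130,-172,48,1),(S,c(745,155),-130,-172,2,1)]
def W(p,x,y,z): 
    C,s_=np.cos(p[2]),np.sin(p[2]); return np.array([p[0]+C*x-s_*y,p[1]+s_*x+C*y,z])
fun=lambda p:np.concatenate([prj(f,W(p,x,y-k*p[3],z))-o for f,o,x,y,z,k in obs])
r=least_squares(fun,[530,190,0,150],loss='soft_l1',x_scale=[10,10,.1,10])
p=r.x;print(p,np.round(r.fun.reshape(-1,2),1).tolist())
C,q=np.cos(p[2]),np.sin(p[2])
for n,z in [('lift_brown',60),('lift_light',60),('lift_dark',60),('spool',78)]:
  for f in (S,D):
    for t in bot.trace(f,n)[:2]:
      if t['p']<.5: continue
      cs=cv2.findContours(t['mask'].astype(np.uint8),0,1)[0];k=max(cs,key=len)[:,0]
      B=np.array([ray(f,u,z)[:2]-p[:2] for u in k])@np.array([[C,-q],[q,C]])
      print(n,round(t['p'],2),'board x',B[:,0].min().round(),B[:,0].max().round(),'y',B[:,1].min().round(),B[:,1].max().round())
for n,x,y in [('open',0,-160),('front',0,-172-p[3]),('+yL',-108,146),('+yR',108,146)]: print(n,W(p,x,y,53))
E
python3 fit.py
```

```text
[5.24707388e+02 2.18612706e+02 5.09662851e-02 1.51039310e+02] [[0.8, -3.3], [0.2, -2.2], [0.2, 0.7], [-1.4, -1.2], [-0.6, -0.5], [0.7, -0.1], [-4.3, -0.3], [2.6, 0.0], [0.7, -1.6], [-6.5, -2.5], [-0.7, -1.0], [0.9, -0.9], [2.0, -0.1]]
lift_brown 0.67 board x -84.0 -10.0 y 10.0 91.0
lift_brown 0.83 board x -78.0 -16.0 y 4.0 79.0
lift_light 0.69 board x 4.0 83.0 y -156.0 -67.0
lift_light 0.58 board x 13.0 77.0 y -156.0 -82.0
lift_dark 0.62 board x -89.0 -15.0 y -153.0 -74.0
lift_dark 0.65 board x -83.0 -16.0 y -160.0 -78.0
spool 0.76 board x 10.0 112.0 y -9.0 85.0
spool 0.72 board x 38.0 74.0 y -17.0 95.0
open [532.85846387  58.82046571  53.        ]
front [ 541.16437485 -104.00713726   53.        ]
+yL [409.40976955 358.9211486   53.        ]
+yR [625.12929356 369.92510082  53.        ]
```

```bash
python3 -m creep '{"gripper":[0,0,0,0,0,0,0,0,0,0],"linear":[[0.7,-0.77,-0.1],[0.7,-0.77,-0.1],[0.7,-0.77,-0.1],[0.7,-0.77,-0.1],[0.7,-0.77,-0.1],[0.7,-0.77,-0.1],[0.7,-0.77,-0.1],[0.7,-0.77,-0.1],[0.7,-0.77,-0.1],[0.7,-0.77,-0.1]],"rot":[[0,0,0],[0,0,0],[0,0,0],[0,0,0],[0,0,0],[0,0,0],[0,0,0],[0,0,0],[0,0,0],[0,0,0]]}'
python3 -m creep '{"gripper":[0,0,0,0,0,0,0,0,0,0],"linear":[[0.7,-0.77,-0.1],[0.7,-0.77,-0.1],[0.7,-0.77,-0.1],[0.7,-0.77,-0.1],[0.7,-0.77,-0.1],[0.7,-0.77,-0.1],[0.7,-0.77,-0.1],[0.7,-0.77,-0.1],[0.7,-0.77,-0.1],[0.5,-0.57,-0.1]],"rot":[[0,0,0],[0,0,0],[0,0,0],[0,0,0],[0,0,0],[0,0,0],[0,0,0],[0,0,0],[0,0,0],[0,0,0]]}'
python3 -m creep '{"gripper":[0,0,0,0,0,0,0,0,0,0],"linear":[[0,0,0],[0,0,0],[0,0,0],[0,0,0],[0,0,0],[0,0,0],[0,0,0],[0,0,0],[0,0,0],[0,0,0]],"rot":[[0,0,-1],[0,0,-1],[0,0,-1],[0,0,-1],[0,0,-1],[0,0,-1],[0,0,-1],[0,0,-1],[0,0,-1],[0,0,-1]]}'
python3 -m creep '{"gripper":[0,0,0,0,0,0],"linear":[[0,0,0],[0,0,0],[0,0,0],[0,0,0],[0,0,0],[0,0,0]],"rot":[[0,0,-1],[0,0,-1],[0,0,-1],[0,0,-1],[0,0,-1],[0,0,-1]]}'
python3 - <<'E'
from h import *
s=bot.state();print(s['joints'],R.from_rotvec(s['orientation']).as_matrix().round(3))
f=bot.grab_frame('wrist');save(f,'w1');T=np.array(f['camera_from_world']);print(-T[:3,:3].T@T[:3,3])
E
```

```text
clock: 2.55
ee_pos: [327.1, -135.7, 272.2]
orientation: [3.12, 0.351, 0.004]
ft_force: [1.2, -0.7, -0.6]
opening: 85.3
clock: 3.55
ee_pos: [530.4, 236.6, 315.3]
orientation: [3.117, 0.356, 0.012]
ft_force: [1.5, -0.8, 0.2]
opening: 85.1
clock: 4.55
ee_pos: [531.3, 241.2, 313.1]
orientation: [2.64, 1.692, 0.004]
ft_force: [0.1, 0.1, -0.0]
opening: 85.1
clock: 5.15
ee_pos: [531.3, 241.2, 312.7]
orientation: [2.085, 2.341, 0.001]
ft_force: [0.5, 0.2, -1.1]
opening: 85.0
[ 0.22757441  0.40585624  1.15873793 -0.00479781  1.57311526  0.11199007] [[-0.115  0.993  0.005]
 [ 0.993  0.115 -0.004]
 [-0.004  0.004 -1.   ]]
[522.23350067 315.44717449 454.58844544]
```

View pics/w1.png

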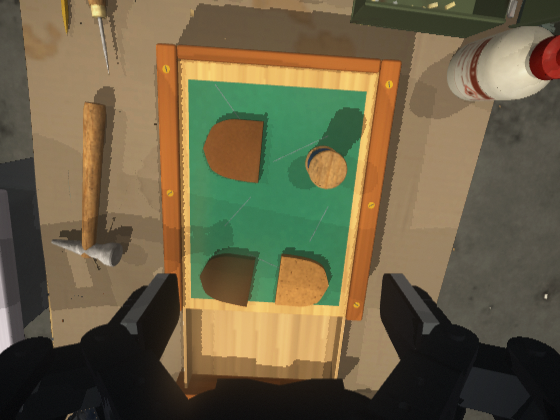

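The wrist view shows the whole board. Outer corners are at (157,44), (401,61) and (362,320). Brown is at (235,150), the spool top at (327,168), dark at (228,280) and light at (303,280).

```bash
cat > w.py <<'E'
from h import *
f=bot.grab_frame('wrist')
for n,u,z in [('-+',(157,44),61),('++',(401,61),61),('+-',(362,320),61),('edgeL',(188,306),53),('edgeR',(347,308),53),('spooltop',(327,168),103)]: print(n,ray(f,u,z).round(1))
a=ray(f,(157,44),61);b=ray(f,(401,61),61);c=ray(f,(362,320),61);print(np.linalg.norm(a-b),np.linalg.norm(b-c))
yaw=np.arctan2(*(b-a)[1::-1]),np.arctan2(-(b-c)[0],(b-c)[1]);print(yaw)
for n in ['lift_brown','lift_light','lift_dark']:
    for t in bot.trace(f,n)[:2]:
      if t['p']<.4: continue
      k=max(cv2.findContours(t['mask'].astype(np.uint8),0,1)[0],key=len)[:,0]
      B=np.array([ray(f,u,63)[:2] for u in k]); print(n,round(t['p'],2),B.min(0).round(),B.max(0).round())
E
python3 w.py
```

```text
-+ [389.7 362.8  61. ]
++ [644.7 377.1  61. ]
+- [663.5  61.6  61. ]
edgeL [432.5  50.7  53. ]
edgeR [643.   72.4  53. ]
spooltop [578.6 262.3 103. ]
255.4517719999686 315.9912731868821
(np.float64(0.055837400846406496), np.float64(0.05961632343639434))
lift_brown 0.8 [443. 231.] [509. 301.]
lift_light 0.84 [545.  74.] [609. 145.]
lift_dark 0.66 [390. -91.] [661. 377.]
lift_dark 0.61 [448.  68.] [512. 138.]
```

```bash
python3 -m creep '{"gripper":[0.6,0.6,0.6,0.6,0.6,0.6,0.6,0.6,0.6],"linear":[[0,0,0],[-0.9,-0.65,0],[-0.9,-0.65,0],[0,0,0.9],[0,0,0.9],[0,0,0.9],[0,0,0.9],[0,0,0.9],[0,0,0]],"rot":[[0,0,0.66],[0,0,0],[0,0,0],[0,0,0],[0,0,0],[0,0,0],[0,0,0],[0,0,0],[0,0,0]]}' 20
```

```text
clock: 6.3
ee_pos: [482.8, 163.1, 127.9]
orientation: [2.178, 2.251, 0.007]
ft_force: [-1.1, -0.8, 0.9]
opening: 34.4
```

```bash
python3 -m creep '{"gripper":[0.6,0.6,0.6,0.6],"linear":[[0.12,0,0.6],[0,0,0.6],[0,0,0.4],[0,0,0.05]],"rot":[[0,0,0],[0,0,0],[0,0,0],[0,0,0]]}'
python3 - <<'E'
from h import *
f=bot.grab_frame('side');cv2.imwrite('pics/s2.png',cv2.resize(f['img'][120:300,170:370,::-1],None,fx=3.2,fy=3.2,interpolation=2))
E
```

```text
clock: 6.7
ee_pos: [487.4, 168.4, 66.6]
orientation: [2.178, 2.242, 0.018]
ft_force: [-0.3, -0.4, 1.0]
opening: 34.2
```

View pics/s2.png

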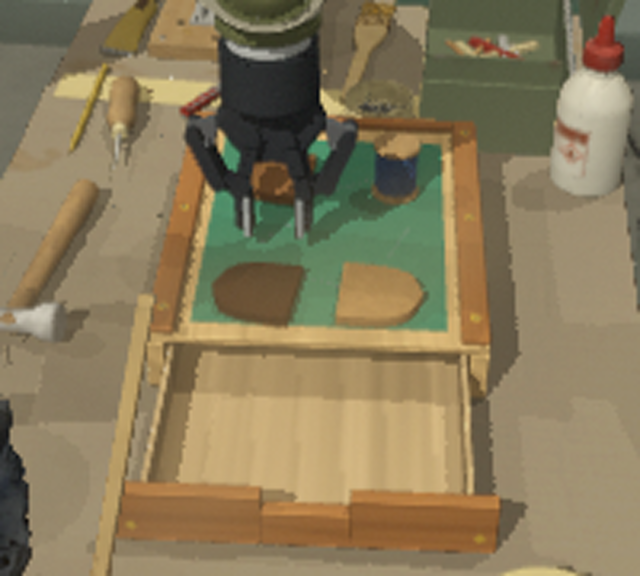

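```bash
python3 -m creep '{"gripper":[0.6,0.6,0.6],"linear":[[0,-0.15,0.2],[0,0,0.1],[0,0,0]],"rot":[[0,0,0],[0,0,0],[0,0,0]]}'
```

```text
clock: 7.05
ee_pos: [483.6, 168.6, 58.1]
orientation: [2.176, 2.238, 0.026]
ft_force: [0.2, -0.1, 0.4]
opening: 34.3
```

```bash
python3 -m creep '{"gripper":[0.6,0.6,0.6],"linear":[[0,0,0.1],[0,0,0.04],[0,0,0]],"rot":[[0,0,0],[0,0,0],[0,0,0]]}'; python3 -c "
from h import *
s=bot.state();print(R.from_rotvec(s['orientation']).as_matrix().round(3))"
```

```text
clock: 7.35
ee_pos: [484.3, 168.6, 53.0]
orientation: [2.175, 2.237, 0.028]
ft_force: [0.2, -1.0, 0.3]
opening: 34.4
[[-0.028  0.999  0.028]
 [ 1.     0.028 -0.002]
 [-0.003  0.028 -1.   ]]
```

```bash
python3 -m creep '{"gripper":[0.6,0.6,0.6,0.6,0.6],"linear":[[0,0,0],[0,0,0],[-0.4,0,0],[-0.4,0,0],[-0.4,0,0]],"rot":[[0.32,0,-0.33],[0,0,0],[0,0,0],[0,0,0],[0,0,0]]}'; python3 -c "
from h import *
s=bot.state();print(R.from_rotvec(s['orientation']).as_matrix().round(3))"
```

```text
clock: 7.85
ee_pos: [487.0, 120.8, 53.2]
orientation: [2.154, 2.283, -0.002]
ft_force: [-0.3, 0.5, -0.0]
opening: 34.2
[[-0.058  0.998  0.001]
 [ 0.998  0.058 -0.003]
 [-0.003  0.001 -1.   ]]
```

```bash
cat > t.py <<'E'
from h import *
for c in ('side','wrist'):
  f=bot.grab_frame(c)
  for n in ['lift_brown','lift_light','lift_dark','spool']:
    for t in bot.trace(f,n)[:2]:
      if t['p']<.35: continue
      k=max(cv2.findContours(t['mask'].astype(np.uint8),0,1)[0],key=len)[:,0]
      z=63 if n!='spool' else 78
      B=np.array([ray(f,u,z)[:2] for u in k]); print(c,n,round(t['p'],2),B.min(0).round(),B.max(0).round(),np.round(t['bbox'][:2]))
E
python3 t.py
```

```text
side lift_light 0.89 [545.  60.] [608. 137.] [289. 211.]
side lift_light 0.51 [524. 364.] [586. 434.] [288. 149.]
side lift_dark 0.69 [447.  30.] [515. 109.] [248. 218.]
wrist lift_brown 0.7 [470. 228.] [508. 233.] [305.  10.]
wrist lift_light 0.73 [541.  84.] [610. 145.] [479. 317.]
wrist lift_dark 0.97 [464.  71.] [514. 115.] [281. 346.]
```

Dark is moving. I'll continue over the edge.

```bash
python3 -m creep '{"gripper":[0.6,0.6,0.6,0.6,0.6,0.6],"linear":[[-0.45,0,0],[-0.45,0,0],[-0.45,0,0],[-0.45,0,0],[-0.4,0,0],[0,0,0]],"rot":[[0,0,0],[0,0,0],[0,0,0],[0,0,0],[0,0,0],[0,0,0]]}'; python3 t.py
```

```text
clock: 8.95
ee_pos: [492.5, 32.9, 53.5]
orientation: [2.149, 2.288, -0.001]
ft_force: [1.2, 0.3, -0.2]
opening: 33.9
side lift_brown 0.6 [544.  59.] [608. 137.] [287. 212.]
side lift_brown 0.44 [ 404. -168.] [667. 367.] [265. 222.]
side lift_light 0.83 [544.  60.] [605. 136.] [288. 212.]
side lift_light 0.7 [524. 364.] [586. 440.] [289. 148.]
side lift_dark 0.81 [464. -71.] [526.   0.] [246. 248.]
side spool 0.76 [559. 204.] [596. 312.] [296. 172.]
wrist lift_brown 0.4 [511. -13.] [624.  61.] [348. 329.]
wrist lift_light 0.92 [541.  73.] [600. 141.] [486. 119.]
wrist lift_dark 0.85 [461.  17.] [511.  56.] [267. 284.]
```

```bash
python3 -m creep '{"gripper":[0.6,0.6,0.6,0.6,0.6,0.6,0.6,0.6,0.6],"linear":[[0,0,-0.6],[0,0,-0.6],[0.84,0.56,0],[0.84,0.56,0],[0.84,0.56,0],[0.84,0.56,0],[0,0,0],[0,0,0.4],[0,0,0]],"rot":[[0,0,0],[0,0,0],[0,0,0],[0,0,0],[0,0,0],[0,0,0],[0,0,0],[0,0,0],[0,0,0]]}'; python3 -c "
from h import *
s=bot.state();print(R.from_rotvec(s['orientation']).as_matrix().round(3))
f=bot.grab_frame('side');cv2.imwrite('pics/s3.png',cv2.resize(f['img'][120:300,170:370,::-1],None,fx=3.2,fy=3.2,interpolation=2))"
```

```text
clock: 10.35
ee_pos: [575.3, 180.6, 86.6]
orientation: [2.148, 2.29, -0.001]
ft_force: [-1.0, -0.1, 0.5]
opening: 34.3
[[-0.064  0.998  0.001]
 [ 0.998  0.064 -0.002]
 [-0.002  0.001 -1.   ]]
```

View pics/s3.png

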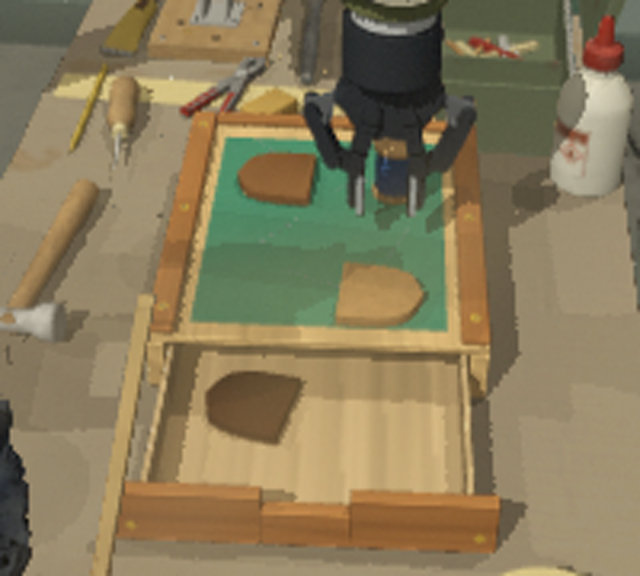

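```bash
python3 -m creep '{"gripper":[0.6,0.6,0.6,0.6,0.6,0.6,0.6],"linear":[[0,0,0.5],[0,0,0.3],[0,0,0.03],[-0.4,0,0],[-0.4,0,0],[-0.4,0,0],[-0.4,0,0]],"rot":[[0,0,0],[0,0,0],[0,0,0],[0,0,0],[0,0,0],[0,0,0],[0,0,0]]}'
```

```text
clock: 11.1
ee_pos: [582.1, 110.4, 59.6]
orientation: [2.144, 2.284, 0.009]
ft_force: [0.3, 0.5, 0.8]
opening: 34.5
```

```bash
python3 t.py; python3 -c "
from h import *
s=bot.state();print(s['ee_pos'],R.from_rotvec(s['orientation']).as_matrix().round(3))"
```

```text
side lift_brown 0.52 [442. 215.] [511. 299.] [258. 176.]
side lift_light 0.85 [549.  17.] [619.  99.] [291. 224.]
side lift_dark 0.97 [462. -74.] [526.   1.] [247. 248.]
side lift_dark 0.59 [ 645. -293.] [ 748. -166.] [341. 324.]
wrist lift_light 0.7 [559.  56.] [611. 106.] [281. 339.]
wrist lift_dark 0.72 [520.  36.] [531.  53.] [139. 391.]
[581.63358177 112.85315148  58.74354758] [[-0.064  0.998  0.009]
 [ 0.998  0.064 -0.001]
 [-0.002  0.009 -1.   ]]
```

```bash
python3 -m creep '{"gripper":[0.6,0.6,0.6,0.6,0.6,0.6,0.6],"linear":[[0,0,0.1],[-0.45,0,0.03],[-0.45,0,0],[-0.45,0,0],[-0.45,0,0],[-0.4,0,0],[0,0,0]],"rot":[[0,0,0],[0,0,0],[0,0,0],[0,0,0],[0,0,0],[0,0,0],[0,0,0]]}'; python3 t.py
```

```text
clock: 12.3
ee_pos: [587.2, 24.3, 51.8]
orientation: [2.139, 2.292, 0.008]
ft_force: [0.3, 1.3, 0.5]
opening: 34.1
side lift_brown 0.86 [443. 215.] [508. 294.] [256. 176.]
side lift_brown 0.68 [553. -70.] [620.   5.] [289. 248.]
side lift_light 0.84 [552. -70.] [618.   6.] [290. 249.]
side lift_dark 0.86 [462. -74.] [526.   1.] [247. 250.]
wrist lift_light 0.93 [560.  18.] [610.  61.] [281. 261.]
wrist lift_dark 0.68 [486.  16.] [537.  56.] [ 97. 260.]
```

```bash
python3 -m creep '{"gripper":[0.6,0.6,0.6,0.6,0.6,0.6,0.6,0.6,0.6,0.6],"linear":[[0,0,-1],[0,0,-1],[0.94,-0.3,0],[0.94,-0.3,0],[0.94,-0.3,0],[0.94,-0.3,0],[0.94,-0.3,0],[0.94,-0.3,0],[0.94,-0.3,0],[0.94,-0.3,0]],"rot":[[0,0,0],[0,0,0],[0,0,0],[0,0,0],[0,0,0],[0,0,0],[0,0,0],[0,0,0],[0,0,0],[0,0,0]]}'; python3 -m creep '{"gripper":[0.6],"linear":[[0,0,0]],"rot":[[0,0,0]]}'; python3 -c "
from h import *
s=bot.state();print(s['ee_pos'],R.from_rotvec(s['orientation']).as_matrix().round(3))
f=bot.grab_frame('wrist');save(f,'w4')"; python3 t.py
```

```text
clock: 13.8
ee_pos: [466.8, 327.3, 135.1]
orientation: [2.144, 2.286, 0.013]
ft_force: [0.9, 0.3, -0.2]
opening: 34.4
clock: 13.9
ee_pos: [464.8, 331.0, 135.2]
orientation: [2.139, 2.291, 0.014]
ft_force: [-0.0, -0.1, -0.1]
opening: 34.0
[464.7538298  330.96581146 135.1576172 ] [[-0.069  0.998  0.011]
 [ 0.998  0.069  0.001]
 [ 0.001  0.011 -1.   ]]
side lift_brown 0.82 [442. 214.] [508. 294.] [256. 176.]
side lift_light 0.63 [553. -70.] [618.   6.] [290. 248.]
side lift_dark 0.96 [462. -73.] [526.   0.] [248. 249.]
side spool 0.52 [555. 200.] [598. 323.] [296. 171.]
wrist lift_brown 0.58 [445. 231.] [508. 303.] [282. 308.]
wrist spool 0.96 [549. 248.] [617. 293.] [443. 338.]
```

View pics/w4.png

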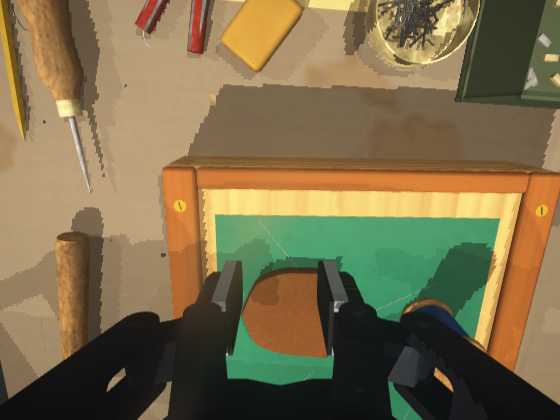

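```bash
python3 -m creep '{"gripper":[0.6,0.6,0.6,0.6,0.6],"linear":[[-0.05,0.2,0],[0,0,0.8],[0,0,0.8],[0,0,0.25],[0,0,0]],"rot":[[0.12,0,0.14],[0,0,0],[0,0,0],[0,0,0],[0,0,0]]}'; python3 -c "
from h import *
s=bot.state();print(s['ee_pos'],R.from_rotvec(s['orientation']).as_matrix().round(3))"
```

```text
clock: 14.95
ee_pos: [479.2, 324.8, 60.6]
orientation: [2.168, 2.272, 0.005]
ft_force: [-0.5, -0.2, 0.2]
opening: 34.1
[479.18377627 324.79215076  60.58829929] [[-0.047  0.999  0.003]
 [ 0.999  0.047  0.001]
 [ 0.001  0.003 -1.   ]]
```

```bash
python3 -m creep '{"gripper":[0.6,0.6,0.6,0.6,0.6,0.6,0.6],"linear":[[0,-0.1,0.15],[0,0,0.05],[0,0,0],[-0.4,0,0],[-0.4,0,0],[-0.4,0,0],[-0.4,0,0]],"rot":[[0,0,-0.1],[0,0,0],[0,0,0],[0,0,0],[0,0,0],[0,0,0],[0,0,0]]}'; python3 t.py; python3 -c "
from h import *
s=bot.state();print(s['ee_pos'],R.from_rotvec(s['orientation']).as_matrix().round(3))"
```

```text
clock: 15.65
ee_pos: [480.8, 257.7, 56.6]
orientation: [2.153, 2.282, 0.015]
ft_force: [-0.2, -0.2, -0.8]
opening: 33.9
side lift_brown 0.75 [444. 164.] [511. 249.] [255. 185.]
side lift_brown 0.65 [557. 226.] [598. 342.] [296. 172.]
side lift_light 0.75 [553. -70.] [618.   6.] [291. 249.]
side lift_dark 0.65 [461. -71.] [527.  -0.] [246. 248.]
side spool 0.63 [559. 208.] [596. 316.] [296. 171.]
side spool 0.49 [ 644. -306.] [ 745. -178.] [342. 326.]
wrist lift_brown 0.78 [457. 206.] [508. 252.] [279. 344.]
wrist spool 0.95 [546. 219.] [606. 289.] [502. 320.]
[480.54824219 259.76055154  56.14396505] [[-0.059  0.998  0.009]
 [ 0.998  0.059  0.004]
 [ 0.003  0.01  -1.   ]]
```

```bash
python3 -m creep '{"gripper":[0.6,0.6,0.6,0.6,0.6,0.6,0.6,0.6],"linear":[[-0.4,0,0.05],[-0.45,0,0],[-0.45,0,0],[-0.45,0,0],[-0.45,0,0],[-0.45,0,0],[-0.45,0,0],[-0.3,0,0]],"rot":[[0.1,0,0],[0,0,0],[0,0,0],[0,0,0],[0,0,0],[0,0,0],[0,0,0],[0,0,0]]}'; python3 t.py
```

```text
clock: 16.95
ee_pos: [489.0, 123.2, 53.7]
orientation: [-2.145, -2.292, -0.007]
ft_force: [-0.5, 0.4, 0.9]
opening: 34.1
side lift_dark 0.58 [463. -73.] [526.   2.] [247. 248.]
side spool 0.61 [559. 208.] [596. 316.] [295. 170.]
wrist lift_brown 0.98 [467.  75.] [516. 119.] [279. 345.]
wrist lift_light 0.55 [547.  57.] [563.  65.] [408. 411.]
wrist spool 0.65 [556. 233.] [567. 235.] [544.   3.]
```

```bash
python3 -m creep '{"gripper":[0.6,0.6,0.6,0.6,0.6,0.6,0.6],"linear":[[-0.45,0,0],[-0.5,0,0],[-0.5,0,0],[-0.5,0,0],[-0.5,0,0],[-0.3,0,0],[0,0,0]],"rot":[[0,0,0],[0,0,0],[0,0,0],[0,0,0],[0,0,0],[0,0,0],[0,0,0]]}'; python3 -m creep '{"gripper":[1,1,1],"linear":[[0,0,-1],[0,0,-1],[0,0,-0.5]],"rot":[[0,0,0],[0,0,0],[0,0,0]]}'; python3 -c "
from h import *
f=bot.grab_frame('side');cv2.imwrite('pics/s5.png',cv2.resize(f['img'][120:300,170:370,::-1],None,fx=3.2,fy=3.2,interpolation=2))"
```

```text
clock: 18.15
ee_pos: [496.7, 13.0, 53.2]
orientation: [-2.14, -2.298, -0.009]
ft_force: [-0.0, -0.3, -0.1]
opening: 34.0
clock: 18.45
ee_pos: [494.6, 14.7, 153.4]
orientation: [-2.134, -2.293, -0.003]
ft_force: [0.7, 0.8, -0.0]
opening: -0.1
```

View pics/s5.png

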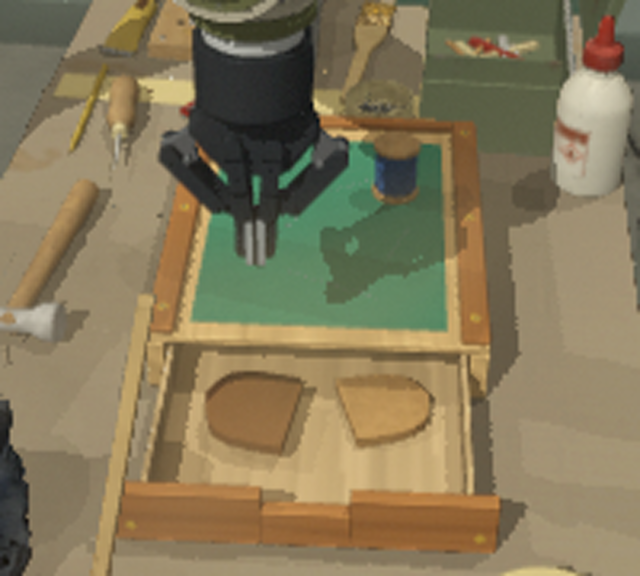

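```bash
python3 - <<'E'
from h import *
f=bot.grab_frame('side')
for u in [(270,328),(230,328),(315,335)]: print(u,[ray(f,u,z)[:2].round() for z in (0,60,120)])
for n,c,z in [('frontbotL',(122,537),2),('frontbotR',(495,550),2),('fronttopR',(498,503),48),('fronttopL',(126,488),48)]: print(n,ray(f,(c[0]/3.2+170,c[1]/3.2+120),z).round())
print('stick',[ray(f,(205,268),z)[:2].round() for z in (0,60,120)])
for t in bot.trace(f,'tape_roll')[:1]: 
  k=np.argwhere(t['mask'])[:,::-1];B=np.array([ray(f,u,18)[:2] for u in k]);print('tape',B.min(0),B.max(0))
s=bot.grab_frame('scene');cv2.imwrite('pics/sc6.png',cv2.resize(s['img'][120:320,250:530,::-1],None,fx=2.8,fy=2.8,interpolation=2))
E
```

```text
(270, 328) [array([ 562., -205.]), array([ 566., -252.]), array([ 570., -299.])]
(230, 328) [array([ 482., -213.]), array([ 493., -260.]), array([ 503., -306.])]
(315, 335) [array([ 652., -213.]), array([ 649., -259.]), array([ 646., -305.])]
frontbotL [ 417. -114.    2.]
frontbotR [671. -99.   2.]
fronttopR [ 669. -100.   48.]
fronttopL [ 422. -112.   48.]
stick [array([396., -52.]), array([ 414., -111.]), array([ 431., -171.])]
tape [ 646.86769939 -260.51267974] [ 757.21078709 -124.48151537]
```

View pics/sc6.png

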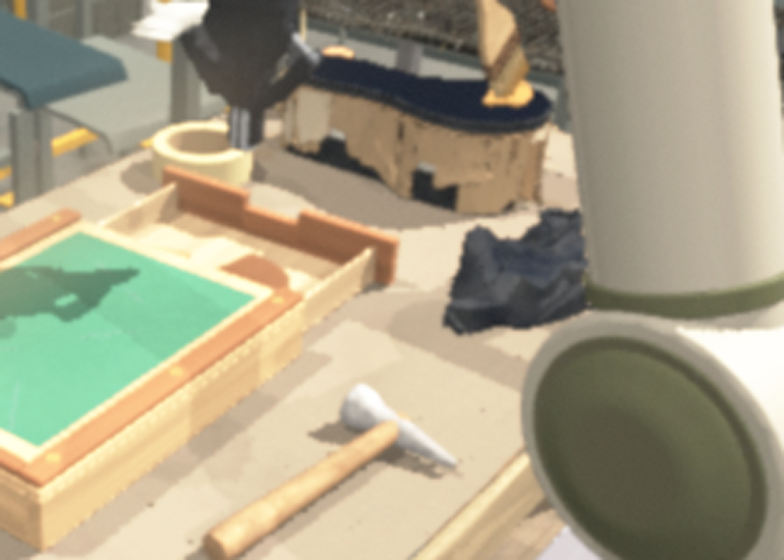

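```bash
python3 -m creep '{"gripper":[1,1,1,1,1,1,1,1,1,1],"linear":[[-0.84,0.2,0],[-0.84,0.2,0],[-0.84,0.2,0],[-0.84,0.2,0],[-0.84,0.2,0],[0,0,0],[0,0,0.8],[0,0,0.8],[0,0,0.6],[0,0,0]],"rot":[[0,0,0],[0,0,0],[0,0,0],[0,0,0],[0,0,0],[0,0,0],[0,0,0],[0,0,0],[0,0,0],[0,0,0]]}'; python3 -c "
from h import *
s=bot.state();print(s['ee_pos'],R.from_rotvec(s['orientation']).as_matrix().round(3))
f=bot.grab_frame('side');cv2.imwrite('pics/s7.png',cv2.resize(f['img'][150:400,170:400,::-1],None,fx=2.4,fy=2.4,interpolation=2))"
```

```text
clock: 19.65
ee_pos: [539.4, -147.2, 41.6]
orientation: [-2.111, -2.277, 0.011]
ft_force: [-0.6, 0.2, 0.4]
opening: 0.3
[ 539.36067366 -147.22918158   41.58531501] [[-0.075  0.997 -0.031]
 [ 0.997  0.076  0.02 ]
 [ 0.022 -0.03  -0.999]]
```

View pics/s7.png

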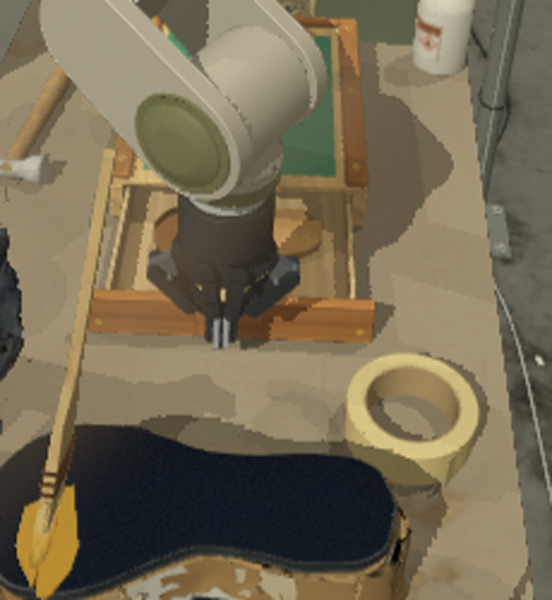

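```bash
python3 -m creep '{"gripper":[1,1,1,1],"linear":[[0,0.12,0.3],[0,0,0.15],[0,0,0],[0,0,0]],"rot":[[-0.34,-0.25,0.22],[0,0,0],[0,0,0],[0,0,0]]}'; python3 -c "
from h import *
s=bot.state();print(s['ee_pos'],R.from_rotvec(s['orientation']).as_matrix().round(3))"
```

```text
clock: 20.1
ee_pos: [546.3, -146.4, 28.2]
orientation: [2.151, 2.281, 0.003]
ft_force: [0.4, -0.7, -0.2]
opening: 0.4
[ 546.33705756 -146.37887359   28.15368608] [[-0.058  0.998  0.006]
 [ 0.998  0.058 -0.003]
 [-0.003  0.005 -1.   ]]
```

```bash
python3 -m creep '{"gripper":[1,1,1,1,1,1,1,1,1,1],"linear":[[0,0,0.2],[0,0,0],[0.3,0,0],[0.3,0,0],[0.3,0,0],[0.3,0,0],[0.3,0,0],[0.3,0,0],[0.3,0,0],[0.3,0,0]],"rot":[[0,0,0],[0,0,0],[0,0,0],[0,0,0],[0,0,0],[0,0,0],[0,0,0],[0,0,0],[0,0,0],[0,0,0]]}'; python3 -c "
from h import *
s=bot.state();print(s['ee_pos'],R.from_rotvec(s['orientation']).as_matrix().round(3))"
```

```text
clock: 21.1
ee_pos: [541.6, -43.8, 21.2]
orientation: [2.148, 2.278, 0.004]
ft_force: [1.7, -1.6, -1.1]
opening: -0.2
[541.61731848 -43.75786638  21.2357548 ] [[-0.058  0.998  0.01 ]
 [ 0.998  0.059 -0.005]
 [-0.006  0.009 -1.   ]]
```

```bash
python3 -m creep '{"gripper":[1,1,1,1,1],"linear":[[0.3,0,0],[0.3,0,0],[0.3,0,0],[0.3,0,0],[0.3,0,0]],"rot":[[0,0,0],[0,0,0],[0,0,0],[0,0,0],[0,0,0]]}'; python3 -m creep '{"gripper":[1,1,1],"linear":[[0.15,0,0],[0.15,0,0],[0,0,0]],"rot":[[0,0,0],[0,0,0],[0,0,0]]}'
```

```text
clock: 21.6
ee_pos: [538.2, 21.5, 21.2]
orientation: [2.147, 2.277, 0.005]
ft_force: [2.3, -1.5, -0.5]
opening: -0.2
clock: 21.9
ee_pos: [537.5, 28.7, 21.3]
orientation: [2.135, 2.276, -0.01]
ft_force: [-0.2, -0.3, 0.4]
opening: 0.2
```

```bash
for i in 1 2; do python3 -m creep '{"gripper":[1,1],"linear":[[0.12,0,0],[0.12,0,0]],"rot":[[0,0,0],[0,0,0]]}'; done
```

```text
clock: 22.1
ee_pos: [537.6, 29.6, 21.5]
orientation: [2.125, 2.272, -0.028]
ft_force: [-2.9, -39.8, -0.0]
opening: -0.1
clock: 22.3
ee_pos: [537.6, 29.4, 21.6]
orientation: [2.115, 2.266, -0.047]
ft_force: [-1.7, -34.2, 0.2]
opening: -0.1
```

```bash
python3 -m creep '{"gripper":[1,1,1,1,1,1,1,1],"linear":[[-0.3,0,0],[-0.8,0,0],[-0.8,0,0],[-0.8,0,0],[0,0,-0.9],[0,0,-0.9],[0,0,-0.9],[0,0,0]],"rot":[[0,0,0],[0,0,0],[0,0,0],[0,0,0],[0,0,0],[0,0,0],[0,0,0],[0,0,0]]}'; python3 - <<'E'
from h import *
f=bot.grab_frame('side');g=bot.grab_frame('scene')
a=cv2.resize(f['img'][130:310,190:350],None,fx=2.4,fy=2.4,interpolation=2);b=cv2.resize(g['img'][160:340,150:410],None,fx=1.2*2,fy=2.4,interpolation=2)[:, :416]
cv2.imwrite('pics/fin.png',np.hstack([a,b])[:,:,::-1])
E
python3 t.py
```

```text
clock: 23.1
ee_pos: [541.8, -76.6, 136.9]
orientation: [2.125, 2.27, -0.052]
ft_force: [0.6, 0.1, 0.8]
opening: 0.2
side spool 0.69 [558. 199.] [599. 317.] [296. 172.]
wrist lift_dark 0.42 [ 622. -193.] [ 730. -105.] [463. 329.]
```

View pics/fin.png

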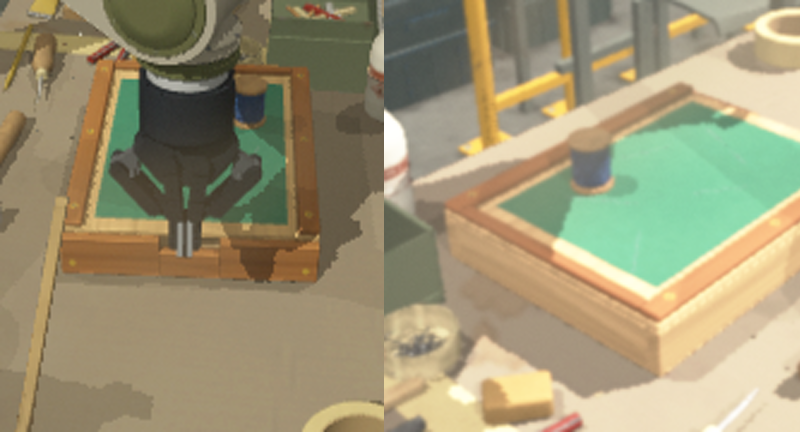

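```bash
python3 -c "
from h import *
f=bot.grab_frame('side')
for a,b,z in [(62,270,2),(317,281,2),(62,237,48),(318,245,48)]: print(ray(f,(a/2.4+190,b/2.4+130),z).round())
print(bot.job_done())"
```

```text
[404.  35.   2.]
[664.  47.   2.]
[408.  33.  48.]
[662.  48.  48.]
the job is handed in; nothing more can be done
None
```

I swept the dark, light and brown lifts over the open end into the drawer, one at a time with two partly closed fingertips. I then pushed the drawer shut with the closed fingertips and handed the job in at about 23 s of the 64 s allowed.

- **Lifts:** The last side view before closing showed brown lying on top of dark, with light beside them, all in the drawer. I have not seen inside the drawer since it closed.
- **Drawer:** The push ended against a firm stop, with the wrist reading about 40 N at the fingertips. The front face then measured about 41 mm in world y at its middle, where about 42 mm is expected when shut. My pixel readings are only good to a few mm. No gap showed in the picture, and I did not touch the drawer again to check for rebound.
- **Everything else:** The spool stood where it was and the board was clear. The wax, tin and tape roll looked undisturbed, though I did not measure them again.
- **Disagreements:** My first board fit from the scene and side cameras was up to 6 pixels off, so I used the wrist camera instead. The detector mixed up names at times: after the drawer was shut, the wrist view reported "lift_dark" (0.42) where the tape roll lies.

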